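# Load the kiln carriage, one glazed ball per well

### The arm

A 6-joint arm with a two-finger parallel gripper is mounted at the origin on the work surface. World frame = base frame: x ahead of the robot, y to its left, z up, the work surface at z = 0. Lengths are in mm, angles in degrees, forces in N, time in s.
With the tool pointing down it reaches from about 300 to 850 mm from the base axis. Payload 4.2 kg.
Tool frame: the origin (TCP) lies on the mounting face of the last link; the fingertips stand 191 mm ahead of it and the grasp point (between the pads) lies 172 mm ahead of it; z points along the fingers, y is the direction in which the jaws open and shut (so a half turn about z gives the same grasp; the last joint's range is limited). The gripper opens to 91 mm and grips with 3 to 60 N. Pads are 32 mm wide; open, the fingers measure 118 mm over their backs; the gripper's body (76 mm by 178 mm) begins 60 mm behind the grasp point.
Start: joints at [-66.52, 18.312, 89.639, -0, 72.044, -1.146], TCP at [239.594, -522.702, 404.776] pointing down, gripper open.
Joint ranges: [-177.97, 177.97], [-48.28, 115.42], [12.27, 149.76], [-77.06, 257.06], [2.81, 150.46], [-146.56, 146.56]. Speed limits (degrees/s): [147.25, 147.25, 180, 180, 180, 180].

### API

Orientations are given as [roll, pitch, yaw] about the fixed x, y, z axes, in that order (R = Rz(yaw) Ry(pitch) Rx(roll)).
In Python, from workcell import env gives the robot as it stands.
- The arm moves only by the shell command python3 -m handwheel 'ROWS' [FORCE]. ROWS is JSON, a list of rows, each an object with "gripper": the opening in per cent of the stroke, from 0 (shut) to 100 (fully open); "travel": the shift along the tool's x, y, z in m, a list of three; "twist": the turn about the tool's z in rad. In form: [{"gripper": gripper, "travel": [x, y, z], "twist": twist}, ...]. A call has 1 to 5 rows; each row shifts and turns the commanded pose from where the row before left it, along the tool's axes as they then stand; what a row does not reach is not made up. A row lasts 1/12 s, in which the tool goes at most 41.7 mm and 7.16 degrees, less where a joint would pass 70% of its speed; a pose out of reach is approached as far as the arm can. A call with a gripper value outside its range is refused whole. The fingers move at their own pace and stop on an object; FORCE is the grip in N (left out, the last holds). Time passes only in rows, so rows that do not move let the fingers close. It gives the time, the measured TCP pose, the force and the opening at its end, in the units of the state.
- env.state(): the state, without advancing time (a new reading comes with each control period).
- env.grab_frame(name): name is "side" or "top"; returns a dict with "frame" (384x512x3 uint8, red, green, blue), "intrinsics" (3x3 intrinsics, pixels), "extrinsics" (4x4, takes a point from camera to world coordinates). Camera axes: x right, y down, z forward; pixel columns grow to the right and rows downward; lengths in mm; the calibration is good to about 2 mm. A picture is of the moment at which its call begins. There is no depth.
- env.job_done(): hands the job in, once; it reports no verdict.
Trained networks look in the newest picture that a camera, given by its name, has taken for a name from the list of things; names that differ only in an ending like _2 or _b are one class to them, and where a whole thing is asked for, a point or a joint stands for the part that bears it (a point fixed in the world has none). Each returns a list of dicts, best first, with "confidence" (0 to 1); they miss things now and then, are a little off and sometimes report something else, mostly with a low value. They report only what shows in the picture. A call takes as long as a camera call.
- env.trace(camera, thing): "pixels" (384x512 bool, what is visible of it) and "uv" ([column, row] in pixels, amid what is visible of it).
- env.pinpoint(camera, thing): "uv" ([column, row] in pixels: a listed point, or the origin of a listed thing).
The state is a dict: "time_s": time; "qpos": joint angles; "qvel": joint speeds; "effort": joint torques, N m; "ee_pos": TCP position; "ee_rot": TCP orientation; "force": force on the tool from outside, world axes, zero at the start; "torque": the same for the moment, N m; "gripper_width": finger opening in mm.
Only numpy, scipy, OpenCV 4.12 (cv2) and the standard library are available. Lean on these libraries where they do the work, as an engineer would, in place of code of your own. Each camera call takes 0.05 s, during which the arm holds its last target. There are 200 camera calls.

### The job

Load the test kiln for firing: set the blue, the green and the red ball each in a well of its own on the drawn-out carriage, setting them down rather than dropping them and leaving the white ball in the well it has. Then slide the loaded carriage fully home into the kiln.

Things in the scene. Friction and masses are not known exactly. Their poses are not given: they have to be found in the camera images.
- ball_blue_center (a point): centre of the blue glazed ceramic ball, 60 mm diameter, 0.12 kg; at the start it rests on a fixed low three-point kiln stilt (48 mm across, 12 mm high) with its centre 36 mm above the bench
- ball_green_center (a point): centre of the green glazed ceramic ball, 60 mm diameter, 0.12 kg; at the start it rests on a fixed low three-point kiln stilt (48 mm across, 12 mm high) with its centre 36 mm above the bench
- ball_red_center (a point): centre of the red glazed ceramic ball, 60 mm diameter, 0.12 kg; at the start it rests on a fixed low three-point kiln stilt (48 mm across, 12 mm high) with its centre 36 mm above the bench
- ball_white_center (a point): centre of the white ball of the same size (60 mm) that already sits in one of the four wells; leave it there
- well0 (a point): centre of the mouth of a round well, 44 mm diameter, level with the top of the carriage plate (50 mm above the bench), at the (-x, +y) corner of the 2 x 2 pattern, pitch 95 mm; it rides with the carriage. Axes as the kiln's: y points out of the kiln, along the slide, z up. A seated 60 mm ball's centre is 20 mm above this point
- well1 (a point): centre of the mouth of a round well, 44 mm diameter, level with the top of the carriage plate (50 mm above the bench), at the (+x, +y) corner of the 2 x 2 pattern, pitch 95 mm; it rides with the carriage. Axes as the kiln's: y points out of the kiln, along the slide, z up. A seated 60 mm ball's centre is 20 mm above this point
- well2 (a point): centre of the mouth of a round well, 44 mm diameter, level with the top of the carriage plate (50 mm above the bench), at the (-x, -y) corner of the 2 x 2 pattern, pitch 95 mm; it rides with the carriage. Axes as the kiln's: y points out of the kiln, along the slide, z up. A seated 60 mm ball's centre is 20 mm above this point
- well3 (a point): centre of the mouth of a round well, 44 mm diameter, level with the top of the carriage plate (50 mm above the bench), at the (+x, -y) corner of the 2 x 2 pattern, pitch 95 mm; it rides with the carriage. Axes as the kiln's: y points out of the kiln, along the slide, z up. A seated 60 mm ball's centre is 20 mm above this point
- handle (a point): grip point of the carriage's black handle: an upright plate 70 mm wide (kiln's x), 12 mm thick (along y, the slide direction), its top 90 mm above the bench; this point is 75 mm above the bench; below 42 mm a flat bar joins it to the carriage. It is 185 mm from the centre of the wells, away from the kiln; axes as the kiln's. Pinch it from above across its thickness, or push it
- carriage (a joint): slide of the carriage (well plate 190 x 190 mm, top 50 mm above the bench) in m: 0 = drawn fully out, as at the start; 0.28 = fully home in the kiln chamber, at its stop. It grows as the carriage moves along the kiln's -y; the slide drags with about 5 N
- kiln: fixed bench-top kiln, steel box 340 mm wide (x), 330 mm deep (y), 260 mm high, with an opening 240 mm wide whose roof is 150 mm above the bench. Origin on the bench below the centre of the four wells when the carriage is fully out; the kiln's front face is 180 mm from it towards the kiln's -y; z up
- tile: loose terracotta tile, 60 x 40 x 8 mm, lying among the stilts; bystander, origin at its underside
- spatula: loose spatula lying on the bench near the robot; bystander, origin at its underside
- jar_green: closed green glass jar, 72 mm wide, 90 mm high; bystander, origin at its underside
- mug: white mug, 80 mm wide, 90 mm high; bystander, origin at its underside

How it is judged (in metres and radians):
On the way, in this order (a step that is already met when the one before it is completed fails the run):
1. the blue, green and red balls and the white one each sit in a well of their own, within 6 mm of its centre, with the carriage still drawn out (less than 20 mm in) (((horizontal distance between ball_blue_center and well0 below 0.006 m and z of ball_blue_center in the frame of well0 between 0.01 and 0.027 m) or (horizontal distance between ball_blue_center and well1 below 0.006 m and z of ball_blue_center in the frame of well1 between 0.01 and 0.027 m) or (horizontal distance between ball_blue_center and well2 below 0.006 m and z of ball_blue_center in the frame of well2 between 0.01 and 0.027 m) or (horizontal distance between ball_blue_center and well3 below 0.006 m and z of ball_blue_center in the frame of well3 between 0.01 and 0.027 m)) and ((horizontal distance between ball_green_center and well0 below 0.006 m and z of ball_green_center in the frame of well0 between 0.01 and 0.027 m) or (horizontal distance between ball_green_center and well1 below 0.006 m and z of ball_green_center in the frame of well1 between 0.01 and 0.027 m) or (horizontal distance between ball_green_center and well2 below 0.006 m and z of ball_green_center in the frame of well2 between 0.01 and 0.027 m) or (horizontal distance between ball_green_center and well3 below 0.006 m and z of ball_green_center in the frame of well3 between 0.01 and 0.027 m)) and ((horizontal distance between ball_red_center and well0 below 0.006 m and z of ball_red_center in the frame of well0 between 0.01 and 0.027 m) or (horizontal distance between ball_red_center and well1 below 0.006 m and z of ball_red_center in the frame of well1 between 0.01 and 0.027 m) or (horizontal distance between ball_red_center and well2 below 0.006 m and z of ball_red_center in the frame of well2 between 0.01 and 0.027 m) or (horizontal distance between ball_red_center and well3 below 0.006 m and z of ball_red_center in the frame of well3 between 0.01 and 0.027 m)) and ((horizontal distance between ball_white_center and well0 below 0.006 m and z of ball_white_center in the frame of well0 between 0.01 and 0.027 m) or (horizontal distance between ball_white_center and well1 below 0.006 m and z of ball_white_center in the frame of well1 between 0.01 and 0.027 m) or (horizontal distance between ball_white_center and well2 below 0.006 m and z of ball_white_center in the frame of well2 between 0.01 and 0.027 m) or (horizontal distance between ball_white_center and well3 below 0.006 m and z of ball_white_center in the frame of well3 between 0.01 and 0.027 m)) and value of joint carriage below 0.02 m), for 0.2 s.
2. the carriage is pushed home into the kiln, within 8 mm of its stop (value of joint carriage above 0.272 m), for 0.2 s.
At the end, for the whole second after the job is handed in: Each of the four balls (blue, green, red, white) sits at rest in a well of its own, its centre within 6 mm of the well's centre sideways and at seated height (10 to 27 mm above the mouth), and the carriage is fully home in the kiln, within 8 mm of its stop (((horizontal distance between ball_blue_center and well0 below 0.006 m and z of ball_blue_center in the frame of well0 between 0.01 and 0.027 m) or (horizontal distance between ball_blue_center and well1 below 0.006 m and z of ball_blue_center in the frame of well1 between 0.01 and 0.027 m) or (horizontal distance between ball_blue_center and well2 below 0.006 m and z of ball_blue_center in the frame of well2 between 0.01 and 0.027 m) or (horizontal distance between ball_blue_center and well3 below 0.006 m and z of ball_blue_center in the frame of well3 between 0.01 and 0.027 m)) and ((horizontal distance between ball_green_center and well0 below 0.006 m and z of ball_green_center in the frame of well0 between 0.01 and 0.027 m) or (horizontal distance between ball_green_center and well1 below 0.006 m and z of ball_green_center in the frame of well1 between 0.01 and 0.027 m) or (horizontal distance between ball_green_center and well2 below 0.006 m and z of ball_green_center in the frame of well2 between 0.01 and 0.027 m) or (horizontal distance between ball_green_center and well3 below 0.006 m and z of ball_green_center in the frame of well3 between 0.01 and 0.027 m)) and ((horizontal distance between ball_red_center and well0 below 0.006 m and z of ball_red_center in the frame of well0 between 0.01 and 0.027 m) or (horizontal distance between ball_red_center and well1 below 0.006 m and z of ball_red_center in the frame of well1 between 0.01 and 0.027 m) or (horizontal distance between ball_red_center and well2 below 0.006 m and z of ball_red_center in the frame of well2 between 0.01 and 0.027 m) or (horizontal distance between ball_red_center and well3 below 0.006 m and z of ball_red_center in the frame of well3 between 0.01 and 0.027 m)) and ((horizontal distance between ball_white_center and well0 below 0.006 m and z of ball_white_center in the frame of well0 between 0.01 and 0.027 m) or (horizontal distance between ball_white_center and well1 below 0.006 m and z of ball_white_center in the frame of well1 between 0.01 and 0.027 m) or (horizontal distance between ball_white_center and well2 below 0.006 m and z of ball_white_center in the frame of well2 between 0.01 and 0.027 m) or (horizontal distance between ball_white_center and well3 below 0.006 m and z of ball_white_center in the frame of well3 between 0.01 and 0.027 m)) and value of joint carriage above 0.272 m and linear speed of each of ball_blue, ball_green, ball_red, ball_white below 0.02 m/s); the robot touches nothing.
It fails at once if a ball moves faster than 0.9 m/s while its centre is less than 40 mm above its seated height (dropped from more than about 40 mm, or knocked away) ((linear speed of ball_blue above 0.9 m/s and z of ball_blue_center in the frame of well0 below 0.06 m) or (linear speed of ball_green above 0.9 m/s and z of ball_green_center in the frame of well0 below 0.06 m) or (linear speed of ball_red above 0.9 m/s and z of ball_red_center in the frame of well0 below 0.06 m) or (linear speed of ball_white above 0.9 m/s and z of ball_white_center in the frame of well0 below 0.06 m)).
It fails at once if the white ball is taken or knocked out of its well (lifted more than 15 mm) (z of ball_white_center in the frame of well0 above 0.035 m).
It fails at once if a bystander (tile, spatula, green jar, mug) is moved more than 40 mm (distance of any of tile, spatula, jar_green, mug from where it was at the start of the episode above 0.04 m).
It also fails if it takes over 72 s, if anything falls off the work surface, if the arm or the gripper's body presses on something with over 40 N, if the wrist force passes 120 N, or if a joint passes its speed limit or range.

## Working session

There is one attempt and no reset: what is moved stays moved. The work goes in short steps, Python scripts to look and compute and a shell command to move; the robot and the scene stay as the last step left them, time stands still between calls to the robot, and variables do not carry over. Pictures are saved under pics/ and viewed, about 8 in all and at most 12, crops included, and the job is handed in when it is done.

```bash
mkdir -p pics; ls
cat > h.py <<'E'
from workcell import env
import numpy as np, cv2
def grab(n):
    f=env.grab_frame(n); return f['frame'],np.array(f['intrinsics']),np.array(f['extrinsics'])
def ray(K,T,uv):
    d=T[:3,:3]@np.linalg.inv(K)@np.array([uv[0],uv[1],1.]); return T[:3,3],d/np.linalg.norm(d)
def atz(K,T,uv,z):
    o,d=ray(K,T,uv); return o+d*(z-o[2])/d[2]
def proj(K,T,p):
    q=np.linalg.inv(T)@np.append(p,1.); q=K@q[:3]; return q[:2]/q[2]
E
python3 - <<'E'
from h import *
ims=[]
H={'ball_blue_center':36,'ball_green_center':36,'ball_red_center':36,'ball_white_center':70,'well0':50,'well1':50,'well2':50,'well3':50,'handle':75,'kiln':0,'tile':0,'spatula':0,'jar_green':0,'mug':0}
for n in ['top','side']:
    f,K,T=grab(n); cv2.imwrite(f'pics/{n}0.png',cv2.resize(f[:,:,::-1],(800,600)))
    print(n,T[:3,3].round(),T[:3,2].round(2),K[0,0])
    for k,z in H.items():
        for r in env.pinpoint(n,k)[:2]: print(k,np.round(r['uv'],1),round(r['confidence'],2),atz(K,T,r['uv'],z).round(1))
print(env.state())
E
```

```text
pics
top [411. 155. 989.] [ 0.16 -0.01 -0.99] 410.0067523973177
ball_blue_center [145.  218.7] 0.98 [514.6 405.2  36. ]
ball_green_center [205.  259.4] 0.59 [420.4 264.   36. ]
ball_red_center [214.5 166.4] 0.95 [639.2 244.9  36. ]
ball_red_center [270.8 131.5] 0.4 [725.5 110.   36. ]
ball_white_center [370.9 177.7] 0.91 [ 603.9 -116.9   70. ]
well0 [336.1 225.8] 0.91 [495.5 -37.2  50. ]
well0 [326.9 181.8] 0.89 [598.5 -19.3  50. ]
well1 [336.1 225.8] 0.91 [495.5 -37.2  50. ]
well1 [326.9 181.8] 0.89 [598.5 -19.3  50. ]
well2 [336.1 225.8] 0.91 [495.5 -37.2  50. ]
well2 [326.9 181.8] 0.89 [598.5 -19.3  50. ]
well3 [336.1 225.8] 0.91 [495.5 -37.2  50. ]
well3 [326.9 181.8] 0.89 [598.5 -19.3  50. ]
handle [272.4 206. ] 0.96 [538.3 109.9  75. ]
handle [369.9 176.9] 0.23 [ 604.7 -113.3   75. ]
kiln [204.3 258.9] 0.75 [421.9 269.8   0. ]
kiln [345.5 205.3] 0.65 [550.  -72.2   0. ]
tile [181.7 214.3] 0.74 [529.  326.3   0. ]
spatula [215.3 170.8] 0.58 [636.7 246.2   0. ]
spatula [289.7 274.3] 0.55 [385.1  66.8   0. ]
jar_green [268.6 131.8] 0.93 [736.6 113.8   0. ]
mug [372.2 179.8] 0.73 [
[... 1045 characters left out ...]
  0. ]
mug [115.2 272.9] 0.61 [660.8 386.8   0. ]
{'time_s': 1.5, 'qpos': array([-6.65211742e+01,  1.83125416e+01,  8.96382305e+01,  1.26612910e-03,
        7.20443743e+01, -1.14597630e+00]), 'qvel': array([0.08701413, 0.03942264, 0.08706088, 0.02812737, 0.05866878,
       0.00633469]), 'effort': array([ 1.45345284e-04, -4.12349296e+01, -2.32226461e+01,  7.27954879e-02,
        3.76507512e-02,  1.48352746e-05]), 'ee_pos': array([ 239.59287628, -522.71087022,  404.77471041]), 'ee_rot': array([ 1.79995123e+02, -1.10718542e-03,  2.46244119e+01]), 'force': array([ 0.45917149,  1.11175735, -0.21682463]), 'torque': array([-0.05838406, -0.02508063,  0.05832982]), 'gripper_width': 91.13062042407546}
```

View pics/top0.png

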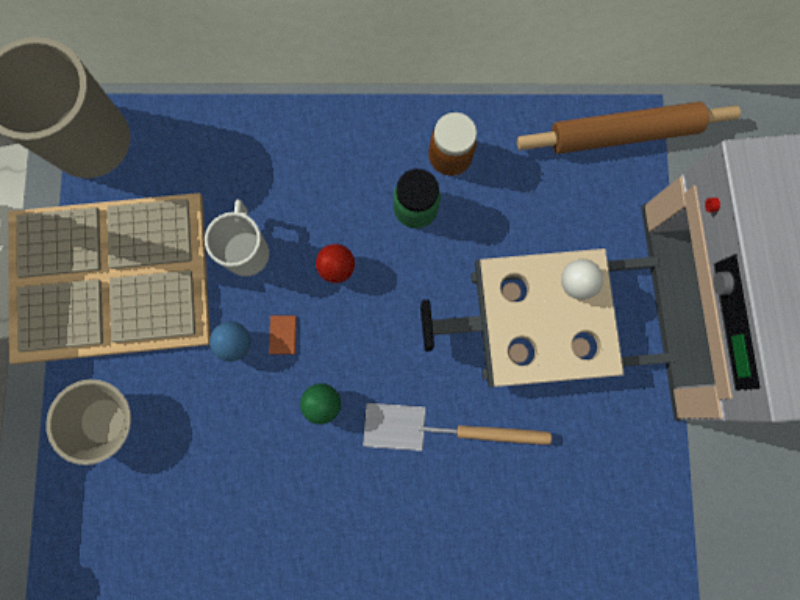

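View pics/side0.png

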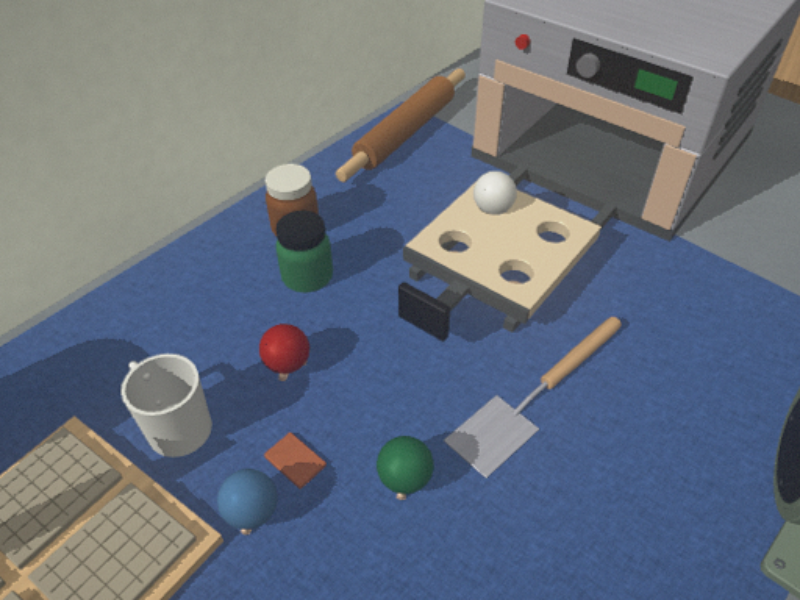

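The top view has three free wells at about (513,289), (521,351) and (585,346) in the 800 px picture. The white ball is at (582,279), the handle at (428,325), red at (335,263), blue at (230,341) and green at (320,403). The side view agrees. Next I'll refine the positions using both cameras.

```bash
cat > m.py <<'E'
from h import *
from scipy.optimize import least_squares
def balls(names=('blue','green','red','white')):
    C={n:grab(n)[1:] for n in ('top','side')}; out={}
    for b in names:
        obs=[]
        for n,(K,T) in C.items():
            L=env.trace(n,f'ball_{b}_center')
            if not L: continue
            c=L[0]; (u,v),r=cv2.minEnclosingCircle(np.argwhere(c['pixels'])[:,::-1].astype(np.float32))
            for z in ([36,70]):
                pass
            obs.append((n,(u,v)))
            print(b,n,round(c['confidence'],2),'uv',np.round((u,v),1),'r',round(r,1),'z36',atz(K,T,(u,v),36)[:2].round(1),'z70',atz(K,T,(u,v),70)[:2].round(1))
        if len(obs)==2:
            f=lambda p:np.concatenate([proj(*C[n],p)-uv for n,uv in obs])
            s=least_squares(f,[550,100,50]); print('  tri',s.x.round(1),'res',s.fun.round(1))
E
python3 - <<'E'
from m import *
balls()
for n in ('top','side'):
    f,K,T=grab(n)
    for r in env.pinpoint(n,'well0'): print(n,np.round(r['uv'],1),round(r['confidence'],2),atz(K,T,r['uv'],50)[:2].round(1))
    for r in env.pinpoint(n,'handle')[:1]: print('handle',atz(K,T,r['uv'],75)[:2].round(1))
    # plate outline by colour
    hsv=cv2.cvtColor(f,cv2.COLOR_RGB2HSV)
    m=cv2.inRange(hsv,(10,25,150),(30,140,255)); 
    nl,lab,st,ce=cv2.connectedComponentsWithStats(m)
    pc=proj(K,T,np.array([550,-74,50])).astype(int); l=lab[pc[1],pc[0]]
    print('lab',l,st[l])
    M=(lab==l).astype(np.uint8); cs,hi=cv2.findContours(M,cv2.RETR_CCOMP,cv2.CHAIN_APPROX_NONE)
    for i,c in enumerate(cs):
        if len(c)<15: continue
        w=np.array([atz(K,T,p[0],50)[:2] for p in c],np.float32)
        if hi[0][i][3]<0: print('plate rect',cv2.minAreaRect(w))
        else: print('hole ctr',cv2.minEnclosingCircle(w))
E
```

```text
blue top 0.86 uv [146.7 217.8] r 13.4 z36 [516.6 401.3] z70 [512.9 392.5]
blue side 0.95 uv [157.6 319.7] r 20.0 z36 [514.2 401.9] z70 [496.4 409.3]
  tri [516.3 401.4  32.8] res [ 0.3  0.3 -0.3 -0. ]
green top 0.79 uv [204.9 257.9] r 13.5 z36 [423.9 264.3] z70 [423.4 260.3]
green side 0.9 uv [258.5 297.5] r 18.7 z36 [422.8 265.8] z70 [409.7 280.2]
  tri [423.9 264.6  33.2] res [-0. -0.  0.  0.]
red top 0.98 uv [214.1 167.8] r 12.5 z36 [635.7 245.8] z70 [627.7 242.6]
red side 0.8 uv [181.7 223.5] r 16.6 z36 [632.4 247.1] z70 [608.7 262.4]
  tri [635.9 245.6  31.9] res [ 0.3  0.3 -0.3 -0.1]
white top 0.95 uv [372.1 177.6] r 13.4 z36 [ 611.4 -129.9] z70 [ 604.2 -119.8]
white side 0.85 uv [316.5 123. ] r 14.0 z36 [ 625.1 -155.3] z70 [ 601.7 -119.4]
  tri [ 603.7 -120.8   68.2] res [ 0.2  0.4 -0.4 -0.1]
top [368.5 178. ] 0.98 [ 607.4 -117.2]
top [333.9 223. ] 0.94 [501.9 -32.4]
top [375.7 216.8] 0.77 [ 516.  -129.5]
top [329.3 181.2] 0.58 [599.9 -25. ]
handle [539.9 111.2]
lab 52 [ 307  159   92   88 5073]
plate rect ((550.8469848632812, -76.11924743652344), (190.1010284423828, 189.7156524658203), 5.007965564727783)
hole ctr ((499.6155700683594, -31.843778610229492), 23.93411636352539)
hole ctr ((507.65423583984375, -127.55216217041016), 24.400842666625977)
hole ctr ((594.3221435546875, -23.991283416748047), 24.13275909423828)
side [289.1 154.5] 0.95 [595.  -19.8]
side [317.3 128.8] 0.93 [ 601.9 -125.6]
side [358.2 146.6] 0.91 [ 502.  -136.3]
side [331.7 169.4] 0.55 [502.9 -43. ]
handle [533.9 109.2]
lab 110 [ 260  116  125   82 4631]
plate rect ((550.2442016601562, -75.74869537353516), (190.44857788085938, 189.86790466308594), 4.993305206298828)
hole ctr ((499.60479736328125, -30.78421974182129), 23.81378936767578)
hole ctr ((593.7241821289062, -22.976390838623047), 23.529348373413086)
hole ctr ((507.81390380859375, -123.51678466796875), 23.933326721191406)
```

```bash
python3 -m handwheel '[{"gripper":100,"travel":[0,0,0],"twist":-0.114},{"gripper":100,"travel":[0,0,0],"twist":-0.114},{"gripper":100,"travel":[0,0,0],"twist":-0.114},{"gripper":100,"travel":[0,0,0],"twist":-0.114},{"gripper":100,"travel":[0,0,0],"twist":-0.114}]' 15
python3 -m handwheel '[{"gripper":100,"travel":[0,0,0],"twist":-0.114},{"gripper":100,"travel":[0,0,0],"twist":-0.114},{"gripper":100,"travel":[0,0,0],"twist":-0.114},{"gripper":100,"travel":[0,0,0],"twist":-0.114},{"gripper":100,"travel":[0,0,0],"twist":-0.114}]'
python3 -m handwheel '[{"gripper":100,"travel":[0.035,0,0],"twist":0},{"gripper":100,"travel":[0.035,0,0],"twist":0},{"gripper":100,"travel":[0.035,0,0],"twist":0},{"gripper":100,"travel":[0.035,0,0],"twist":0},{"gripper":100,"travel":[0.035,0,0],"twist":0}]'
python3 -m handwheel '[{"gripper":100,"travel":[0.035,0.005,0],"twist":0},{"gripper":100,"travel":[0.035,0.005,0],"twist":0},{"gripper":100,"travel":[0.035,0.01,0],"twist":0},{"gripper":100,"travel":[0.035,0.01,0],"twist":0},{"gripper":100,"travel":[0.035,0.01,0],"twist":0}]'
```

```text
time_s: 2.72
ee_pos: [239.6, -522.7, 404.8]
ee_rot: [180.0, 0.0, 57.6]
force: [0.2, -0.3, -0.4]
gripper_width: 91.5
time_s: 3.13
ee_pos: [239.6, -522.7, 404.8]
ee_rot: [180.0, 0.0, 90.3]
force: [-0.3, -0.7, -0.1]
gripper_width: 91.1
time_s: 3.55
ee_pos: [239.5, -346.1, 404.7]
ee_rot: [180.0, 0.0, 89.9]
force: [1.0, 0.0, 0.4]
gripper_width: 91.4
time_s: 3.97
ee_pos: [279.7, -171.1, 405.0]
ee_rot: [179.9, 0.0, 89.9]
force: [1.2, 0.2, 1.6]
gripper_width: 90.9
```

```bash
python3 -m handwheel '[{"gripper":100,"travel":[0.038,0.012,0],"twist":0},{"gripper":100,"travel":[0.038,0.012,0],"twist":0},{"gripper":100,"travel":[0.038,0.012,0],"twist":0},{"gripper":100,"travel":[0.038,0.012,0],"twist":0},{"gripper":100,"travel":[0.038,0.012,0],"twist":0}]'
python3 -m handwheel '[{"gripper":100,"travel":[0.038,0.012,0],"twist":0},{"gripper":100,"travel":[0.038,0.012,0],"twist":0},{"gripper":100,"travel":[0.038,0.012,0],"twist":0},{"gripper":100,"travel":[0.038,0.012,0],"twist":0},{"gripper":100,"travel":[0.038,0.012,0],"twist":0}]'
python3 -m handwheel '[{"gripper":100,"travel":[0.028,0.012,0],"twist":0},{"gripper":100,"travel":[0.028,0.012,0],"twist":0},{"gripper":100,"travel":[0,0,0.03],"twist":0},{"gripper":100,"travel":[0,0,0.03],"twist":0},{"gripper":100,"travel":[0,0,0.03],"twist":0}]'
python3 - <<'E'
from h import *
f,K,T=grab('side'); cv2.imwrite('pics/s1.png',f[180:384,120:400,::-1])
E
```

```text
time_s: 4.38
ee_pos: [339.9, 19.2, 405.2]
ee_rot: [179.9, 0.0, 90.0]
force: [1.5, -1.0, 0.2]
gripper_width: 91.0
time_s: 4.8
ee_pos: [400.3, 209.4, 404.9]
ee_rot: [180.0, 0.0, 90.0]
force: [0.8, -1.2, 0.7]
gripper_width: 90.9
time_s: 5.22
ee_pos: [424.4, 263.8, 313.9]
ee_rot: [179.9, -0.0, 90.0]
force: [-0.1, 0.1, 0.1]
gripper_width: 91.1
```

View pics/s1.png

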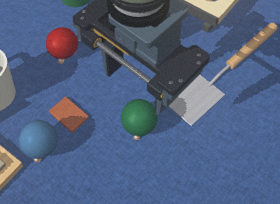

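The side crop shows the open gripper above the green ball (138,118), with the fingers clear of the tile and spatula. Now I'll descend and grip.

```bash
python3 -m handwheel '[{"gripper":100,"travel":[0.001,-0.001,0.03],"twist":0},{"gripper":100,"travel":[0,0,0.03],"twist":0},{"gripper":100,"travel":[0,0,0.025],"twist":0},{"gripper":100,"travel":[0,0,0.021],"twist":0},{"gripper":100,"travel":[0,0,0],"twist":0}]'
python3 -m handwheel '[{"gripper":40,"travel":[0,0,0],"twist":0},{"gripper":40,"travel":[0,0,0],"twist":0},{"gripper":40,"travel":[0,0,0],"twist":0},{"gripper":40,"travel":[0,0,0],"twist":0},{"gripper":40,"travel":[0,0,0],"twist":0}]' 15
python3 -m handwheel '[{"gripper":40,"travel":[0,0,0],"twist":0},{"gripper":40,"travel":[0,0,0],"twist":0},{"gripper":40,"travel":[0,0,0],"twist":0}]'
```

```text
time_s: 5.68
ee_pos: [422.4, 263.4, 206.1]
ee_rot: [-179.6, 0.2, 89.9]
force: [-0.6, -0.8, -0.1]
gripper_width: 91.3
time_s: 6.1
ee_pos: [423.7, 264.3, 209.9]
ee_rot: [179.9, -0.1, 89.9]
force: [0.3, 0.2, 0.1]
gripper_width: 61.2
time_s: 6.35
ee_pos: [423.7, 264.2, 209.5]
ee_rot: [179.9, -0.0, 89.9]
force: [0.2, -0.2, 5.0]
gripper_width: 59.0
```

```bash
python3 -m handwheel '[{"gripper":40,"travel":[0,0,-0.02],"twist":0},{"gripper":40,"travel":[0,0,-0.03],"twist":0},{"gripper":40,"travel":[0,0,-0.03],"twist":0},{"gripper":40,"travel":[0,0,-0.03],"twist":0},{"gripper":40,"travel":[0,0,0],"twist":0}]'
python3 -m handwheel '[{"gripper":40,"travel":[-0.02,0.004,0],"twist":0},{"gripper":40,"travel":[-0.03,0.007,0],"twist":0},{"gripper":40,"travel":[-0.03,0.007,0],"twist":0},{"gripper":40,"travel":[-0.03,0.007,0],"twist":0},{"gripper":40,"travel":[-0.03,0.007,0],"twist":0}]'
python3 -m handwheel '[{"gripper":40,"travel":[-0.03,0.006,0],"twist":0},{"gripper":40,"travel":[-0.03,0.006,0],"twist":0},{"gripper":40,"travel":[-0.03,0.006,0],"twist":0},{"gripper":40,"travel":[-0.03,0.006,0],"twist":0},{"gripper":40,"travel":[-0.03,0.006,0],"twist":0}]'
python3 -m handwheel '[{"gripper":40,"travel":[-0.03,0.006,0],"twist":0},{"gripper":40,"travel":[-0.03,0.006,0],"twist":0},{"gripper":40,"travel":[-0.03,0.006,0],"twist":0},{"gripper":40,"travel":[-0.012,0.004,0],"twist":0},{"gripper":40,"travel":[0,0,0],"twist":0}]'
python3 -c "
from m import *
balls(['green'])"
```

```text
time_s: 6.77
ee_pos: [424.6, 264.9, 323.8]
ee_rot: [179.5, -0.3, 89.9]
force: [2.3, 0.9, -1.1]
gripper_width: 59.3
time_s: 7.18
ee_pos: [454.9, 122.8, 317.8]
ee_rot: [-179.9, 0.0, 90.0]
force: [1.3, -0.5, -1.6]
gripper_width: 59.4
time_s: 7.6
ee_pos: [484.7, -27.4, 317.8]
ee_rot: [-179.9, -0.0, 89.9]
force: [-0.1, -0.2, -1.2]
gripper_width: 59.2
time_s: 8.02
ee_pos: [507.4, -130.2, 317.8]
ee_rot: [-180.0, 0.0, 89.8]
force: [0.2, 1.0, -1.0]
gripper_width: 59.1
green top 0.72 uv [146.5 217.8] r 12.9 z36 [516.6 401.7] z70 [512.8 392.9]
```

```bash
python3 -m handwheel '[{"gripper":40,"travel":[0,0,0.02],"twist":0},{"gripper":40,"travel":[0,0,0.02],"twist":0},{"gripper":40,"travel":[0,0,0.015],"twist":0},{"gripper":40,"travel":[0,0,0.008],"twist":0},{"gripper":40,"travel":[0,0,0],"twist":0}]'
python3 -m handwheel '[{"gripper":40,"travel":[0,0,0.004],"twist":0},{"gripper":40,"travel":[0,0,0.003],"twist":0},{"gripper":40,"travel":[0,0,0.001],"twist":0},{"gripper":40,"travel":[0,0,0],"twist":0},{"gripper":40,"travel":[0,0,0],"twist":0}]'
python3 - <<'E'
from h import *
f,K,T=grab('side'); cv2.imwrite('pics/s2.png',cv2.resize(f[60:240,200:430,::-1],None,fx=2,fy=2))
E
```

```text
time_s: 8.63
ee_pos: [506.3, -126.7, 254.2]
ee_rot: [-179.8, -0.1, 90.0]
force: [-0.1, -0.2, -1.4]
gripper_width: 59.0
time_s: 9.05
ee_pos: [507.1, -128.0, 248.2]
ee_rot: [179.9, 0.0, 89.9]
force: [0.1, -0.3, -1.6]
gripper_width: 59.1
```

View pics/s2.png

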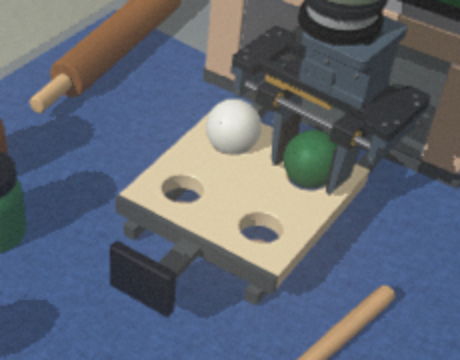

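The picture shows the green ball (315,158) held just above well2, next to the white ball (233,127), with clearance on both sides. I'll lower the last few mm and release.

```bash
python3 -m handwheel '[{"gripper":40,"travel":[0,0,0.002],"twist":0},{"gripper":40,"travel":[0,0,0.0015],"twist":0},{"gripper":40,"travel":[0,0,0],"twist":0}]'
python3 -m handwheel '[{"gripper":80,"travel":[0,0,0],"twist":0},{"gripper":80,"travel":[0,0,0],"twist":0},{"gripper":80,"travel":[0,0,0],"twist":0},{"gripper":80,"travel":[0,0,0],"twist":0}]'
python3 -m handwheel '[{"gripper":80,"travel":[0,0,-0.015],"twist":0},{"gripper":80,"travel":[0,0,-0.025],"twist":0},{"gripper":80,"travel":[0,0,-0.03],"twist":0},{"gripper":100,"travel":[0,0,-0.03],"twist":0},{"gripper":100,"travel":[0,0,0],"twist":0}]'
python3 -c "
from m import *
balls(['green','white'])"
```

```text
time_s: 9.35
ee_pos: [507.5, -128.0, 244.8]
ee_rot: [179.9, 0.0, 89.9]
force: [0.9, 1.4, 2.0]
gripper_width: 59.3
time_s: 9.68
ee_pos: [506.8, -128.0, 244.1]
ee_rot: [-180.0, 0.0, 89.9]
force: [0.1, 0.3, 0.3]
gripper_width: 72.6
time_s: 10.1
ee_pos: [508.4, -128.4, 349.9]
ee_rot: [179.4, 0.2, 89.9]
force: [0.1, -0.1, 1.2]
gripper_width: 83.2
green top 0.9 uv [377.2 218.8] r 13.8 z36 [ 512.8 -136.9] z70 [ 509.2 -126.5]
green side 0.91 uv [355.5 140.8] r 14.8 z36 [ 524.2 -162.9] z70 [ 505.9 -126.6]
  tri [ 508.  -127.8   68.3] res [ 0.4  0.6 -0.6 -0.1]
white top 0.39 uv [154.5 152. ] r 24.2 z36 [674.9 388.9] z70 [665.5 380.6]
white side 0.7 uv [316.7 123.4] r 13.9 z36 [ 623.9 -154.5] z70 [ 600.6 -118.7]
  tri [474.  224.9 360.6] res [ 52.4  69.9 -67.5 -10.9]
```

```bash
python3 -m handwheel '[{"gripper":100,"travel":[0.03,0.01,0],"twist":0},{"gripper":100,"travel":[0.035,0.012,0],"twist":0},{"gripper":100,"travel":[0.035,0.012,0],"twist":0},{"gripper":100,"travel":[0.035,0.012,0],"twist":0},{"gripper":100,"travel":[0.035,0.012,0],"twist":0}]'
python3 -m handwheel '[{"gripper":100,"travel":[0.035,0.012,0],"twist":0},{"gripper":100,"travel":[0.035,0.012,0],"twist":0},{"gripper":100,"travel":[0.035,0.012,0],"twist":0},{"gripper":100,"travel":[0.035,0.012,0],"twist":0},{"gripper":100,"travel":[0.035,0.012,0],"twist":0}]'
python3 -m handwheel '[{"gripper":100,"travel":[0.029,0.009,0],"twist":0},{"gripper":100,"travel":[0,0,0.02],"twist":0},{"gripper":100,"travel":[0,0,0.02],"twist":0},{"gripper":100,"travel":[0,0,0],"twist":0}]'
```

```text
time_s: 10.82
ee_pos: [565.3, 43.5, 342.9]
ee_rot: [-179.9, 0.0, 89.9]
force: [-0.1, -0.7, 0.6]
gripper_width: 91.4
time_s: 11.23
ee_pos: [625.5, 218.8, 342.5]
ee_rot: [-179.8, 0.1, 90.0]
force: [0.8, -0.2, -1.2]
gripper_width: 91.2
time_s: 11.57
ee_pos: [633.1, 246.3, 298.1]
ee_rot: [-179.4, 0.2, 90.0]
force: [-1.6, -0.9, -2.2]
gripper_width: 91.3
```

```bash
python3 -m handwheel '[{"gripper":100,"travel":[0,0,0.03],"twist":0},{"gripper":100,"travel":[0,0,0.03],"twist":0},{"gripper":100,"travel":[0,0,0.02],"twist":0},{"gripper":100,"travel":[0,0,0.012],"twist":0},{"gripper":100,"travel":[0,0,0],"twist":0}]'
python3 -m handwheel '[{"gripper":40,"travel":[0,0,0],"twist":0},{"gripper":40,"travel":[0,0,0],"twist":0},{"gripper":40,"travel":[0,0,0],"twist":0},{"gripper":40,"travel":[0,0,0],"twist":0},{"gripper":40,"travel":[0,0,0],"twist":0}]' 15
python3 -m handwheel '[{"gripper":40,"travel":[0,0,0],"twist":0},{"gripper":40,"travel":[0,0,0],"twist":0},{"gripper":40,"travel":[0,0,0],"twist":0}]'
```

```text
time_s: 11.98
ee_pos: [633.6, 245.2, 209.2]
ee_rot: [-179.7, 0.1, 89.9]
force: [-0.4, -0.2, -0.5]
gripper_width: 91.2
time_s: 12.4
ee_pos: [634.6, 246.0, 213.4]
ee_rot: [179.9, -0.0, 89.9]
force: [0.2, 0.0, -0.5]
gripper_width: 60.5
time_s: 12.65
ee_pos: [634.7, 246.0, 213.3]
ee_rot: [179.9, -0.0, 89.9]
force: [0.4, 0.2, 5.6]
gripper_width: 58.9
```

```bash
python3 -m handwheel '[{"gripper":40,"travel":[0,0,-0.02],"twist":0},{"gripper":40,"travel":[0,0,-0.03],"twist":0},{"gripper":40,"travel":[0,0,-0.03],"twist":0},{"gripper":40,"travel":[0,0,-0.03],"twist":0},{"gripper":40,"travel":[0,0,0],"twist":0}]'
python3 -m handwheel '[{"gripper":40,"travel":[-0.02,-0.003,0],"twist":0},{"gripper":40,"travel":[-0.03,-0.005,0],"twist":0},{"gripper":40,"travel":[-0.03,-0.005,0],"twist":0},{"gripper":40,"travel":[-0.03,-0.005,0],"twist":0},{"gripper":40,"travel":[-0.03,-0.005,0],"twist":0}]'
python3 -m handwheel '[{"gripper":40,"travel":[-0.03,-0.005,0],"twist":0},{"gripper":40,"travel":[-0.03,-0.005,0],"twist":0},{"gripper":40,"travel":[-0.03,-0.005,0],"twist":0},{"gripper":40,"travel":[-0.025,-0.003,0],"twist":0},{"gripper":40,"travel":[-0.0155,0,0],"twist":0}]'
python3 -m handwheel '[{"gripper":40,"travel":[0,0,0],"twist":0},{"gripper":40,"travel":[0,0,0.01],"twist":0},{"gripper":40,"travel":[0,0,0.02],"twist":0},{"gripper":40,"travel":[0,0,0.015],"twist":0},{"gripper":40,"travel":[0,0,0],"twist":0}]'
```

```text
time_s: 13.07
ee_pos: [635.5, 246.4, 328.6]
ee_rot: [179.4, -0.2, 89.9]
force: [0.4, -0.2, -0.2]
gripper_width: 59.2
time_s: 13.48
ee_pos: [610.3, 104.7, 320.7]
ee_rot: [-179.8, 0.0, 90.0]
force: [0.2, -0.3, -0.9]
gripper_width: 59.3
time_s: 13.9
ee_pos: [591.9, -26.9, 320.9]
ee_rot: [-179.8, 0.0, 89.9]
force: [-0.6, -0.6, -1.6]
gripper_width: 59.2
time_s: 14.32
ee_pos: [591.7, -23.3, 272.8]
ee_rot: [-179.5, -0.1, 90.0]
force: [-0.6, 0.4, -2.1]
gripper_width: 59.3
```

```bash
python3 -m handwheel '[{"gripper":40,"travel":[0,0.001,0.012],"twist":0},{"gripper":40,"travel":[0,0,0.008],"twist":0},{"gripper":40,"travel":[0,0,0.003],"twist":0},{"gripper":40,"travel":[0,0,0],"twist":0},{"gripper":40,"travel":[0,0,0],"twist":0}]'
```

```text
time_s: 14.73
ee_pos: [594.2, -24.2, 254.4]
ee_rot: [180.0, 0.0, 90.0]
force: [0.5, 0.0, -2.1]
gripper_width: 59.3
```

```bash
python3 -m handwheel '[{"gripper":40,"travel":[0,0,0.004],"twist":0},{"gripper":40,"travel":[0,0,0.0025],"twist":0},{"gripper":40,"travel":[0,0,0],"twist":0},{"gripper":40,"travel":[0,0,0],"twist":0}]'
```

```text
time_s: 15.07
ee_pos: [594.4, -24.5, 248.3]
ee_rot: [179.9, -0.0, 89.9]
force: [0.1, 2.3, 0.4]
gripper_width: 59.2
```

Light contact with the rim, so release, rise and head for blue.

```bash
python3 -m handwheel '[{"gripper":80,"travel":[0,0,0],"twist":0},{"gripper":80,"travel":[0,0,0],"twist":0},{"gripper":80,"travel":[0,0,0],"twist":0},{"gripper":80,"travel":[0,0,0],"twist":0}]'
python3 -m handwheel '[{"gripper":80,"travel":[0,0,-0.015],"twist":0},{"gripper":80,"travel":[0,0,-0.025],"twist":0},{"gripper":80,"travel":[0,0,-0.03],"twist":0},{"gripper":100,"travel":[0,0,-0.03],"twist":0},{"gripper":100,"travel":[0,0,0],"twist":0}]'
python3 -m handwheel '[{"gripper":100,"travel":[0.03,-0.005,0],"twist":0},{"gripper":100,"travel":[0.035,-0.006,0],"twist":0},{"gripper":100,"travel":[0.035,-0.006,0],"twist":0},{"gripper":100,"travel":[0.035,-0.006,0],"twist":0},{"gripper":100,"travel":[0.035,-0.006,0],"twist":0}]'
python3 -c "
from m import *
balls(['green','red'])"
```

```text
time_s: 15.4
ee_pos: [594.0, -24.7, 247.7]
ee_rot: [-180.0, 0.0, 89.9]
force: [-0.9, -0.6, -0.9]
gripper_width: 73.3
time_s: 15.82
ee_pos: [595.5, -24.7, 354.1]
ee_rot: [179.3, 0.0, 89.9]
force: [-0.3, -0.8, 0.3]
gripper_width: 83.8
time_s: 16.23
ee_pos: [564.7, 146.8, 347.4]
ee_rot: [-180.0, 0.0, 89.9]
force: [0.4, -0.5, -0.1]
gripper_width: 91.0
green top 0.95 uv [377.4 219.3] r 13.9 z36 [ 511.8 -137.5] z70 [ 508.2 -127. ]
green side 0.58 uv [355.2 140.2] r 14.7 z36 [ 525.7 -164.2] z70 [ 507.4 -127.8]
  tri [ 507.6 -127.2   70.3] res [ 0.1  0.2 -0.2 -0. ]
red top 0.82 uv [333.5 180. ] r 11.9 z36 [605.6 -37.7] z70 [598.7 -30.9]
red side 0.92 uv [292.5 148. ] r 14.2 z36 [611.9 -52.8] z70 [589.2 -22.2]
  tri [600.3 -34.8  55.2] res [ 0.4  0.6 -0.7 -0.1]
```

```bash
python3 -m handwheel '[{"gripper":100,"travel":[0.035,-0.007,0],"twist":0},{"gripper":100,"travel":[0.035,-0.007,0],"twist":0},{"gripper":100,"travel":[0.035,-0.007,0],"twist":0},{"gripper":100,"travel":[0.035,-0.007,0],"twist":0},{"gripper":100,"travel":[0.035,-0.007,0],"twist":0}]'
python3 -m handwheel '[{"gripper":100,"travel":[0.035,-0.007,0],"twist":0},{"gripper":100,"travel":[0.03,-0.005,0],"twist":0},{"gripper":100,"travel":[0.0165,-0.003,0.01],"twist":0},{"gripper":100,"travel":[0,0,0.03],"twist":0},{"gripper":100,"travel":[0,0,0],"twist":0}]'
python3 -c "
from m import *
balls(['blue','red'])"
```

```text
time_s: 16.95
ee_pos: [530.8, 320.4, 347.7]
ee_rot: [180.0, 0.0, 89.8]
force: [0.9, -0.0, 0.0]
gripper_width: 91.3
time_s: 17.37
ee_pos: [514.7, 400.7, 301.8]
ee_rot: [-179.5, 0.4, 90.0]
force: [-1.2, -1.1, -1.1]
gripper_width: 91.2
blue top 0.55 uv [148.5 217.5] r 12.3 z36 [517.4 397.1] z70 [513.6 388.5]
blue side 0.67 uv [158.2 320.4] r 19.3 z36 [512.6 402.1] z70 [494.9 409.5]
  tri [518.4 399.8  25. ] res [ 0.1  0.1 -0.1 -0. ]
red top 0.65 uv [331.  181.5] r 13.2 z36 [602.  -31.7] z70 [595.2 -25. ]
red side 0.67 uv [292.  146.8] r 14.4 z36 [615.2 -55.1] z70 [592.3 -24.4]
  tri [594.7 -26.1  67.6] res [ 0.3  0.4 -0.4 -0.1]
```

Red is seated in well1. Next I'll grip blue.

```bash
python3 -m handwheel '[{"gripper":100,"travel":[0,0,0.03],"twist":0},{"gripper":100,"travel":[0,0,0.03],"twist":0},{"gripper":100,"travel":[0,0,0.02],"twist":0},{"gripper":100,"travel":[0,0,0.015],"twist":0},{"gripper":100,"travel":[0,0,0],"twist":0}]'
python3 -m handwheel '[{"gripper":40,"travel":[0,0,0],"twist":0},{"gripper":40,"travel":[0,0,0],"twist":0},{"gripper":40,"travel":[0,0,0],"twist":0},{"gripper":40,"travel":[0,0,0],"twist":0},{"gripper":40,"travel":[0,0,0],"twist":0}]' 15
python3 -m handwheel '[{"gripper":40,"travel":[0,0,0],"twist":0},{"gripper":40,"travel":[0,0,0],"twist":0},{"gripper":40,"travel":[0,0,0],"twist":0}]'
```

```text
time_s: 18.08
ee_pos: [515.1, 400.9, 210.3]
ee_rot: [-179.8, 0.2, 89.9]
force: [0.2, -0.3, 0.2]
gripper_width: 91.1
time_s: 18.5
ee_pos: [515.7, 402.1, 213.9]
ee_rot: [179.9, -0.1, 89.9]
force: [1.4, -0.1, 0.2]
gripper_width: 60.6
time_s: 18.75
ee_pos: [515.3, 402.2, 213.8]
ee_rot: [-180.0, -0.0, 89.9]
force: [-1.9, -0.0, 6.3]
gripper_width: 59.4
```

```bash
python3 -m handwheel '[{"gripper":40,"travel":[0,0,-0.02],"twist":0},{"gripper":40,"travel":[0,0,-0.03],"twist":0},{"gripper":40,"travel":[0,0,-0.03],"twist":0},{"gripper":40,"travel":[0,0,-0.03],"twist":0},{"gripper":40,"travel":[0,0,0],"twist":0}]'
python3 -m handwheel '[{"gripper":40,"travel":[-0.02,-0.001,0],"twist":0},{"gripper":40,"travel":[-0.03,-0.001,0],"twist":0},{"gripper":40,"travel":[-0.03,-0.001,0],"twist":0},{"gripper":40,"travel":[-0.03,-0.001,0],"twist":0},{"gripper":40,"travel":[-0.03,-0.001,0],"twist":0}]'
python3 -m handwheel '[{"gripper":40,"travel":[-0.03,-0.001,0],"twist":0},{"gripper":40,"travel":[-0.03,-0.001,0],"twist":0},{"gripper":40,"travel":[-0.03,-0.001,0],"twist":0},{"gripper":40,"travel":[-0.03,-0.001,0],"twist":0},{"gripper":40,"travel":[-0.03,-0.001,0],"twist":0}]'
python3 -m handwheel '[{"gripper":40,"travel":[-0.03,-0.001,0],"twist":0},{"gripper":40,"travel":[-0.03,-0.001,0],"twist":0},{"gripper":40,"travel":[-0.03,-0.001,0],"twist":0},{"gripper":40,"travel":[-0.03,-0.001,0],"twist":0},{"gripper":40,"travel":[-0.024,-0.002,0],"twist":0}]'
python3 -m handwheel '[{"gripper":40,"travel":[0,0,0],"twist":0},{"gripper":40,"travel":[0,0,0],"twist":0},{"gripper":40,"travel":[0,0,0],"twist":0}]'
```

```text
time_s: 19.17
ee_pos: [516.7, 402.9, 329.3]
ee_rot: [179.4, -0.4, 89.9]
force: [1.6, 0.1, 1.2]
gripper_width: 59.4
time_s: 19.58
ee_pos: [509.9, 260.7, 321.7]
ee_rot: [-179.9, 0.1, 90.0]
force: [0.9, -0.2, -1.4]
gripper_width: 59.1
time_s: 20.0
ee_pos: [504.6, 110.6, 322.0]
ee_rot: [-179.9, 0.0, 90.0]
force: [0.9, -1.4, -0.5]
gripper_width: 59.2
time_s: 20.42
ee_pos: [498.6, -33.9, 322.0]
ee_rot: [-180.0, 0.0, 89.9]
force: [-1.0, 0.1, -1.9]
gripper_width: 59.4
time_s: 20.67
ee_pos: [499.0, -31.7, 322.2]
ee_rot: [-180.0, -0.0, 89.9]
force: [0.3, 0.4, -0.9]
gripper_width: 59.4
```

```bash
python3 -m handwheel '[{"gripper":40,"travel":[0,0,0.02],"twist":0},{"gripper":40,"travel":[0,0,0.02],"twist":0},{"gripper":40,"travel":[-0.0005,0.0005,0.015],"twist":0},{"gripper":40,"travel":[0,0,0.008],"twist":0},{"gripper":40,"travel":[0,0,0.004],"twist":0}]'
python3 -m handwheel '[{"gripper":40,"travel":[0,0,0],"twist":0},{"gripper":40,"travel":[0,0,0.003],"twist":0},{"gripper":40,"travel":[0,0,0.002],"twist":0},{"gripper":40,"travel":[0,0,0],"twist":0},{"gripper":40,"travel":[0,0,0],"twist":0}]'
```

```text
time_s: 21.08
ee_pos: [499.4, -31.5, 254.5]
ee_rot: [-179.9, -0.0, 90.0]
force: [-0.3, 0.6, -0.7]
gripper_width: 59.4
time_s: 21.5
ee_pos: [499.7, -32.5, 251.2]
ee_rot: [179.9, 0.0, 89.9]
force: [-0.9, 0.1, -1.5]
gripper_width: 59.2
```

```bash
python3 -m handwheel '[{"gripper":40,"travel":[0,0,0.0025],"twist":0},{"gripper":40,"travel":[0,0,0],"twist":0},{"gripper":40,"travel":[0,0,0],"twist":0}]'
python3 -m handwheel '[{"gripper":80,"travel":[0,0,0],"twist":0},{"gripper":80,"travel":[0,0,0],"twist":0},{"gripper":80,"travel":[0,0,0],"twist":0},{"gripper":80,"travel":[0,0,0],"twist":0}]'
python3 -m handwheel '[{"gripper":80,"travel":[0,0,-0.015],"twist":0},{"gripper":80,"travel":[0,0,-0.025],"twist":0},{"gripper":80,"travel":[0,0,-0.03],"twist":0},{"gripper":80,"travel":[0,0,-0.03],"twist":0},{"gripper":80,"travel":[0,0,0],"twist":0}]'
python3 -m handwheel '[{"gripper":0,"travel":[0.03,0,0],"twist":0},{"gripper":0,"travel":[0.035,0.006,0],"twist":0},{"gripper":0,"travel":[0.035,0.006,0],"twist":-0.03},{"gripper":0,"travel":[0.035,0.006,0],"twist":-0.03},{"gripper":0,"travel":[0.035,0.006,0],"twist":-0.028}]'
python3 -m handwheel '[{"gripper":0,"travel":[0.03,0.012,0],"twist":0},{"gripper":0,"travel":[0,0,0],"twist":0},{"gripper":0,"travel":[0,0,0],"twist":0}]'
python3 - <<'E'
from m import *
balls()
for n in ('top','side'):
    f,K,T=grab(n); cv2.imwrite(f'pics/{n}3.png',cv2.resize(f[80:280,200:440,::-1],None,fx=2,fy=2))
    for r in env.pinpoint(n,'handle')[:2]: print('handle',n,round(r['confidence'],2),atz(K,T,r['uv'],75)[:2].round(1))
a,b=[cv2.imread(f'pics/{n}3.png') for n in ('top','side')]
cv2.imwrite('pics/both3.png',np.vstack([a,b])[:, :][::1]) ; cv2.imwrite('pics/both3.png',cv2.resize(np.hstack([a,b]),(800,333)))
E
```

```text
time_s: 21.75
ee_pos: [499.9, -32.3, 248.9]
ee_rot: [179.9, -0.0, 89.9]
force: [-1.0, 3.1, 4.2]
gripper_width: 59.0
time_s: 22.08
ee_pos: [499.5, -32.6, 248.0]
ee_rot: [-180.0, 0.0, 89.9]
force: [0.3, -0.3, 0.0]
gripper_width: 72.8
time_s: 22.5
ee_pos: [501.1, -32.7, 353.6]
ee_rot: [179.4, 0.1, 89.9]
force: [2.1, 0.6, 0.6]
gripper_width: 72.6
time_s: 22.92
ee_pos: [520.6, 139.4, 347.6]
ee_rot: [-180.0, 0.0, 95.0]
force: [1.2, 0.1, 0.5]
gripper_width: 42.4
time_s: 23.17
ee_pos: [530.0, 170.1, 347.2]
ee_rot: [-179.9, 0.0, 95.2]
force: [-0.7, -0.3, -0.0]
gripper_width: 22.6
blue top 0.84 uv [336. 223.] r 13.6 z36 [503.3 -40.1] z70 [500.  -33.2]
blue side 0.64 uv [331.5 165.9] r 15.4 z36 [516.6 -63.7] z70 [498.7 -32.5]
  tri [499.8 -33.7  68.5] res [ 0.1  0.2 -0.2 -0. ]
green top 0.82 uv [377.8 218.9] r 13.8 z36 [ 512.7 -138.3] z70 [ 509.1 -127.8]
green side 0.88 uv [355.  139.9] r 15.3 z36 [ 526.7 -164.6] z70 [ 508.3 -128.3]
  tri [ 508.6 -128.1   70. ] res [ 0.1  0.2 -0.2 -0. ]
red top 0.72 uv [330.6 181.6] r 12.8 z36 [601.9 -30.6] z70 [595.1 -24. ]
white top 0.7 uv [372.3 178.3] r 13.5 z36 [ 609.6 -130.2] z70 [ 602.5 -120.1]
white side 0.8 uv [316.5 123. ] r 14.0 z36 [ 625.1 -155.3] z70 [ 601.7 -119.4]
  tri [ 602.6 -120.5   68.9] res [ 0.   0.1 -0.1 -0. ]
handle top 0.76 [538.5 110.1]
handle side 0.64 [534.7 103.9]
```

View pics/both3.png

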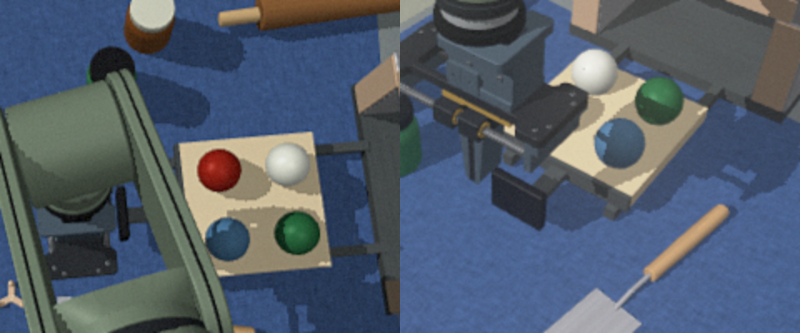

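The crops show all four balls seated: in the top view red (219,170), white (288,163), blue (227,238) and green (297,233), with the carriage still out. The side camera didn't see red because the arm hid it. Next, lower the closed fingers behind the handle and push.

```bash
python3 -m handwheel '[{"gripper":0,"travel":[0,0,0.02],"twist":0},{"gripper":0,"travel":[0,0,0.03],"twist":0},{"gripper":0,"travel":[0,0,0.03],"twist":0},{"gripper":0,"travel":[0,0,0.022],"twist":0},{"gripper":0,"travel":[0,0,0],"twist":0}]'
python3 -m handwheel '[{"gripper":0,"travel":[-0.01,0,0],"twist":0},{"gripper":0,"travel":[-0.01,0,0],"twist":0},{"gripper":0,"travel":[-0.006,0,0],"twist":0},{"gripper":0,"travel":[-0.004,0,0],"twist":0},{"gripper":0,"travel":[-0.004,0,0],"twist":0}]'
python3 -m handwheel '[{"gripper":0,"travel":[-0.004,0,0],"twist":0},{"gripper":0,"travel":[-0.004,0,0],"twist":0},{"gripper":0,"travel":[-0.004,0,0],"twist":0},{"gripper":0,"travel":[-0.004,0,0],"twist":0},{"gripper":0,"travel":[-0.004,0,0],"twist":0}]'
```

```text
time_s: 24.28
ee_pos: [528.3, 168.4, 242.0]
ee_rot: [-179.5, 0.1, 95.0]
force: [-0.4, -0.9, 0.6]
gripper_width: 0.7
time_s: 24.7
ee_pos: [533.3, 134.2, 247.5]
ee_rot: [179.9, -0.0, 94.9]
force: [-0.4, -0.5, 0.2]
gripper_width: 0.4
time_s: 25.12
ee_pos: [534.8, 115.8, 247.2]
ee_rot: [179.9, -0.1, 94.9]
force: [-1.4, 5.7, 4.4]
gripper_width: 0.5
```

```bash
python3 -m handwheel '[{"gripper":0,"travel":[-0.006,0,0],"twist":0},{"gripper":0,"travel":[-0.01,0,0],"twist":0},{"gripper":0,"travel":[-0.014,0,0],"twist":0},{"gripper":0,"travel":[-0.016,0,0],"twist":0},{"gripper":0,"travel":[-0.016,0,0],"twist":0}]'
python3 -m handwheel '[{"gripper":0,"travel":[-0.016,0,0],"twist":0},{"gripper":0,"travel":[-0.016,0,0],"twist":0},{"gripper":0,"travel":[-0.016,0,0],"twist":0},{"gripper":0,"travel":[-0.016,0,0],"twist":0},{"gripper":0,"travel":[-0.016,0,0],"twist":0}]'
python3 -m handwheel '[{"gripper":0,"travel":[-0.016,0,0],"twist":0},{"gripper":0,"travel":[-0.016,0,0],"twist":0},{"gripper":0,"travel":[-0.014,0,0],"twist":0},{"gripper":0,"travel":[-0.012,0,0],"twist":0},{"gripper":0,"travel":[-0.01,0,0],"twist":0}]'
python3 - <<'E'
from h import *
f,K,T=grab('side'); cv2.imwrite('pics/s4.png',cv2.resize(f[0:200,200:440,::-1],None,fx=2,fy=2))
g,K,T=grab('top'); cv2.imwrite('pics/s4.png',np.hstack([cv2.resize(f[0:200,200:440,::-1],(400,333)),cv2.resize(g[80:280,240:480,::-1],(400,333))]))
E
```

```text
time_s: 25.53
ee_pos: [540.2, 54.0, 247.2]
ee_rot: [179.9, -0.2, 95.0]
force: [-1.2, 6.8, 4.4]
gripper_width: 0.1
time_s: 25.95
ee_pos: [547.1, -26.0, 247.2]
ee_rot: [179.9, -0.2, 94.9]
force: [-0.4, 6.6, 3.9]
gripper_width: 0.7
time_s: 26.37
ee_pos: [553.1, -94.2, 247.1]
ee_rot: [179.9, -0.1, 94.9]
force: [0.1, 6.3, 4.4]
gripper_width: 0.3
```

View pics/s4.png

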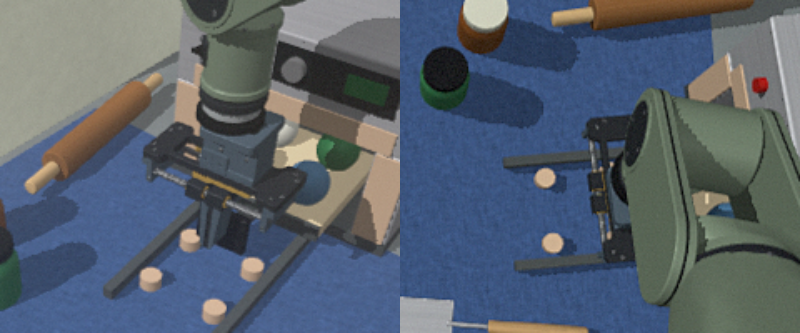

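The picture shows the fingers pushing the handle (235,235 in the side half). The balls are riding along in their wells, and the wrist is clear of the kiln front. I'll finish slowly while watching the force.

```bash
python3 -m handwheel '[{"gripper":0,"travel":[-0.01,0,0],"twist":0},{"gripper":0,"travel":[-0.01,0,0],"twist":0},{"gripper":0,"travel":[-0.01,0,0],"twist":0},{"gripper":0,"travel":[-0.008,0,0],"twist":0},{"gripper":0,"travel":[-0.006,0,0],"twist":0}]'
python3 -m handwheel '[{"gripper":0,"travel":[-0.004,0,0],"twist":0},{"gripper":0,"travel":[-0.003,0,0],"twist":0},{"gripper":0,"travel":[-0.003,0,0],"twist":0},{"gripper":0,"travel":[-0.002,0,0],"twist":0},{"gripper":0,"travel":[0,0,0],"twist":0}]'
python3 -m handwheel '[{"gripper":0,"travel":[-0.001,0,0],"twist":0},{"gripper":0,"travel":[-0.001,0,0],"twist":0},{"gripper":0,"travel":[-0.001,0,0],"twist":0},{"gripper":0,"travel":[-0.001,0,0],"twist":0},{"gripper":0,"travel":[0,0,0],"twist":0}]'
```

```text
time_s: 26.88
ee_pos: [556.6, -137.6, 246.4]
ee_rot: [-180.0, -0.1, 95.0]
force: [-1.7, 5.9, 4.1]
gripper_width: 0.4
time_s: 27.3
ee_pos: [557.6, -148.7, 246.4]
ee_rot: [-180.0, -0.2, 94.9]
force: [-0.5, 9.3, 5.4]
gripper_width: 0.6
time_s: 27.72
ee_pos: [557.8, -149.9, 246.5]
ee_rot: [-179.9, -0.6, 94.8]
force: [0.3, 21.6, 8.5]
gripper_width: 0.7
```

The force rose to 21 N and motion stalled at s_y ≈ -74 mm. I expected about -73, so the carriage is at its stop. I'll back off and check.

```bash
python3 -m handwheel '[{"gripper":0,"travel":[0.005,0,0],"twist":0},{"gripper":0,"travel":[0.015,0,0],"twist":0},{"gripper":0,"travel":[0.025,0,0],"twist":0},{"gripper":0,"travel":[0.03,0,0],"twist":0},{"gripper":0,"travel":[0.03,0,0],"twist":0}]'
python3 -m handwheel '[{"gripper":0,"travel":[0.03,0,-0.02],"twist":0},{"gripper":0,"travel":[0.03,0,-0.025],"twist":0},{"gripper":0,"travel":[0.03,-0.02,-0.025],"twist":0},{"gripper":0,"travel":[0.03,-0.02,-0.025],"twist":0},{"gripper":0,"travel":[0.03,-0.02,0],"twist":0}]'
python3 -m handwheel '[{"gripper":0,"travel":[0.035,-0.02,0],"twist":0},{"gripper":0,"travel":[0.035,-0.02,0],"twist":0},{"gripper":0,"travel":[0.035,-0.02,0],"twist":0},{"gripper":0,"travel":[0.03,0,0],"twist":0},{"gripper":0,"travel":[0,0,0],"twist":0}]'
python3 - <<'E'
from h import *
f,K,T=grab('side'); g,K2,T2=grab('top')
print(env.pinpoint('side','handle')[:1],env.pinpoint('top','handle')[:1])
c=np.array([550.5,-76]);ey=np.array([-.0872,.9962]);h=np.append(c-95*ey,75); print('handle expected',h.round(1))
for n,k,t in(('side',K,T),('top',K2,T2)):
    for r in env.pinpoint(n,'handle')[:1]: p=atz(k,t,r['uv'],75)[:2]; print(n,'joint est',185-(p-c)@ey)
for b in ('blue','green','red','white'):
    for n,k,t in(('side',K,T),('top',K2,T2)):
        L=env.trace(n,f'ball_{b}_center')
        if L: p=atz(k,t,L[0]['uv'],70)[:2]; print(b,n,round(L[0]['confidence'],2),int(L[0]['pixels'].sum()),'in carriage frame',((p-c)@np.array([.9962,.0872])).round(1),((p-c)@ey+280).round(1))
cv2.imwrite('pics/s5.png',np.hstack([cv2.resize(f[0:200,200:440,::-1],(400,333)),cv2.resize(g[80:280,240:480,::-1],(400,333))]))
E
```

```text
time_s: 28.13
ee_pos: [548.6, -48.4, 245.9]
ee_rot: [-180.0, 0.1, 94.9]
force: [0.4, -0.2, 0.1]
gripper_width: 0.5
time_s: 28.55
ee_pos: [478.8, 93.5, 342.7]
ee_rot: [179.5, 0.0, 95.0]
force: [0.6, 0.9, 0.6]
gripper_width: 0.9
time_s: 28.97
ee_pos: [405.6, 225.1, 338.9]
ee_rot: [179.9, -0.1, 95.3]
force: [0.5, 0.2, -0.1]
gripper_width: 0.7
[{'uv': [347.8, 113.3], 'confidence': 0.87}] [{'uv': [394.9, 197.5], 'confidence': 0.63}]
handle expected [ 558.8 -170.6   75. ]
side joint est 296.7144402270379
top joint est 276.88156356865863
blue side 0.77 587 in carriage frame -47.2 50.8
blue top 0.42 130 in carriage frame -49.8 69.1
red top 0.62 87 in carriage frame 49.8 70.1
white side 0.38 2586 in carriage frame -22.7 121.6
```

View pics/s5.png

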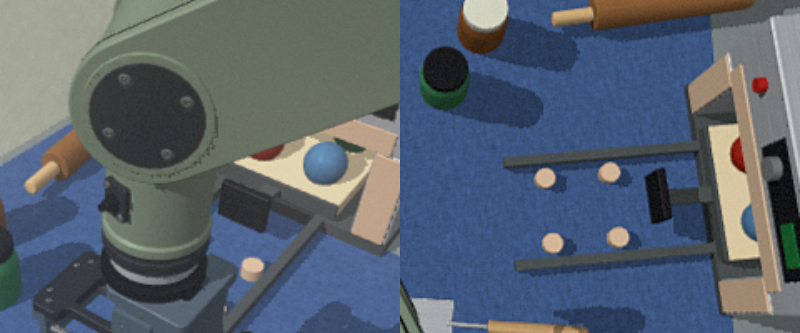

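Red and blue are visible and seated, and the handle is about 90 mm in front of the kiln. The network's joint estimates, 277 and 297 mm, are too scattered to judge 8 mm. So I'll clear the arm from the side view and measure the handle's edges directly.

```bash
python3 -m handwheel '[{"gripper":0,"travel":[0.035,-0.01,0],"twist":0},{"gripper":0,"travel":[0.035,-0.01,0],"twist":0},{"gripper":0,"travel":[0.035,0,0],"twist":0},{"gripper":0,"travel":[0.035,0,0],"twist":0},{"gripper":0,"travel":[0.035,0,0],"twist":0}]'
python3 -m handwheel '[{"gripper":0,"travel":[0,0,0],"twist":0},{"gripper":0,"travel":[0,0,0],"twist":0},{"gripper":0,"travel":[0,0,0],"twist":0}]'
python3 - <<'E'
from h import *
c=np.array([550.5,-76]);ex=np.array([.9962,.0872]);ey=np.array([-.0872,.9962])
ims=[]
for n in ('side','top'):
    f,K,T=grab(n); o=cv2.resize(f,None,fx=4,fy=4,interpolation=cv2.INTER_CUBIC)[:,:,::-1].copy()
    for q,col in ((280,(0,255,255)),(270,(0,0,255))):
        for quad in ([(-35,191,90),(35,191,90),(35,179,90),(-35,179,90)],[(-95,95,50),(95,95,50)]):
            p=np.array([(proj(K,T,np.append(c+a*ex+(b-q)*ey,z))+.5)*4 for a,b,z in quad]).astype(int)
            cv2.polylines(o,[p],True,col,1)
    u=(proj(K,T,np.append(c-120*ey,70))*4).astype(int); ims.append(o[max(0,u[1]-270):max(0,u[1]-270)+540,u[0]-200:u[0]+200])
    L=env.trace(n,'ball_blue_center')[:1]; print(n,[ (r['confidence'],r['uv']) for r in L], [proj(K,T,np.append(c-47.5*ex+(47.5-280)*ey,70)).round(1)])
h=min(i.shape[0] for i in ims); cv2.imwrite('pics/s6.png',np.hstack([i[:h] for i in ims]))
E
```

```text
time_s: 30.08
ee_pos: [371.3, 395.5, 338.8]
ee_rot: [180.0, 0.0, 95.0]
force: [0.7, 0.2, 0.9]
gripper_width: 0.7
time_s: 30.33
ee_pos: [371.6, 393.5, 338.3]
ee_rot: [-179.9, 0.1, 95.0]
force: [0.1, -0.6, 0.5]
gripper_width: 0.8
side [] [array([394.9,  97.8])]
top [(0.66, [448.7, 210.6])] [array([458.4, 212.3])]
```

View pics/s6.png

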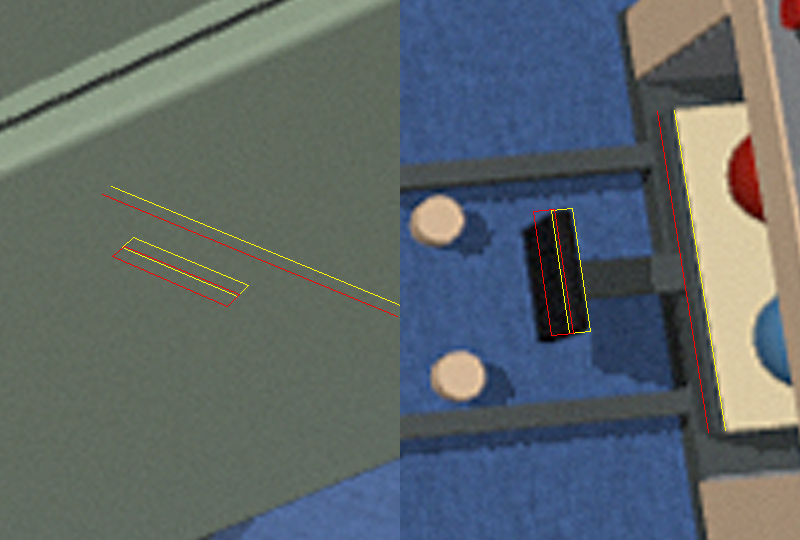

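In the top view, the yellow outlines for q = 280 mm lie exactly on the plate edge and the handle's rear edge, so the carriage is home. One last side look with the arm out of the way, to check green and white.

```bash
python3 -m handwheel '[{"gripper":0,"travel":[-0.035,-0.005,-0.01],"twist":0},{"gripper":0,"travel":[-0.035,-0.005,-0.01],"twist":0},{"gripper":0,"travel":[-0.035,-0.005,-0.01],"twist":0},{"gripper":0,"travel":[-0.035,-0.005,-0.01],"twist":0},{"gripper":0,"travel":[-0.035,-0.005,-0.01],"twist":0}]'
python3 -m handwheel '[{"gripper":0,"travel":[-0.035,-0.005,0],"twist":0},{"gripper":0,"travel":[-0.035,-0.005,0],"twist":0},{"gripper":0,"travel":[-0.035,-0.005,0],"twist":0},{"gripper":0,"travel":[-0.035,-0.005,0],"twist":0},{"gripper":0,"travel":[-0.035,-0.005,0],"twist":0}]'
python3 -m handwheel '[{"gripper":0,"travel":[-0.02,0,0],"twist":0},{"gripper":0,"travel":[0,0,0],"twist":0},{"gripper":0,"travel":[0,0,0],"twist":0},{"gripper":0,"travel":[0,0,0],"twist":0}]'
python3 - <<'E'
from h import *
f,K,T=grab('side'); 
c=np.array([550.5,-76]);ex=np.array([.9962,.0872]);ey=np.array([-.0872,.9962])
for n,a,b in (('blue',-1,1),('green',-1,-1),('red',1,1),('white',1,-1)):
    print(n,'expected',proj(K,T,np.append(c+47.5*a*ex+(47.5*b-280)*ey,70)).round(1),[(round(r['confidence'],2),np.round(r['uv'],1),int(r['pixels'].sum())) for r in env.trace('side',f'ball_{n}_center')[:2]])
cv2.imwrite('pics/s7.png',cv2.resize(f[20:220,240:480,::-1],None,fx=3,fy=3))
E
```

```text
time_s: 30.95
ee_pos: [361.5, 215.2, 389.2]
ee_rot: [180.0, 0.0, 95.0]
force: [1.0, -0.8, 0.7]
gripper_width: 0.5
time_s: 31.37
ee_pos: [351.3, 38.9, 389.0]
ee_rot: [179.9, 0.0, 94.9]
force: [1.2, -0.2, -0.4]
gripper_width: 0.7
time_s: 31.7
ee_pos: [353.9, 21.0, 388.8]
ee_rot: [180.0, -0.0, 94.9]
force: [0.3, -0.0, 0.4]
gripper_width: 0.3
blue expected [394.9  97.8] [(0.37, array([392.2,  85. ]), 34)]
green expected [412.5  78.8] [(0.55, array([346.6, 113.2]), 1275)]
red expected [358.1  83.5] [(0.37, array([344.6, 113.4]), 1239)]
white expected [376.8  65.9] [(0.48, array([355.2,  78.4]), 237)]
```

View pics/s7.png

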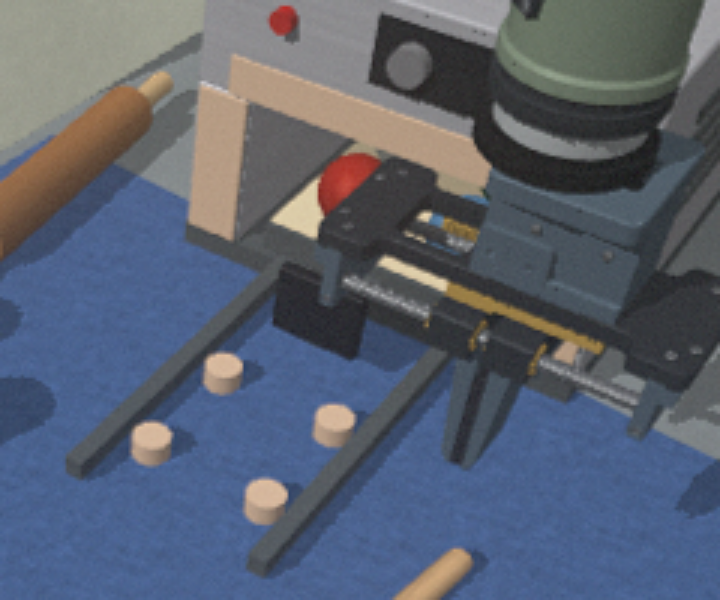

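Red is seated where expected, and the gripper touches nothing. It still hides green and blue in this view, but the earlier side view (s5) showed blue seated and green's visible edge at about (410,87), near its predicted (412,79). White is hidden behind the lintel and red. Handing in.

```bash
python3 -c "
from workcell import env
s=env.state(); print(s['time_s'],s['force'].round(1)); print(env.job_done())"
```

```text
31.95 [-0.3  0.2 -0. ]
the job is handed in; nothing more can be done
None
```

I set green in well2, red in well1 and blue in well0, leaving white in well3. I then pushed the carriage home with the closed fingers against the handle and handed the job in at about 32 s. `job_done` gives no verdict.

- **Seating, before the push:** all four balls measured within about 2 mm of their well centres, at seated height. Blue, green and white came from both cameras. Red's last check came from the top camera only, but both cameras had placed it about 2 mm off shortly before.
- **Carriage home:** it stalled at a 21 N push, about 1 mm from the predicted end position. In the top view, the outline for full travel matched the plate edge and the handle.
- **Checks that disagreed:** the network's own carriage readings scattered (277 and 297 mm), so I relied on the outline and the stall instead.
- **Not confirmed after the push:** red and blue could be seen seated. Green showed only a sliver in the expected place, and white was hidden behind the lintel. I inferred that green and white stayed seated from the slow, smooth push.
- **Bystanders:** I did not measure their final positions. The arm kept clear of them, and I saw no sign that any had moved.

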